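Hook a shelf bracket into slotted uprights and press it down until it locks

TASK

Hang the steel shelf bracket on the display stand: hook both its claws into the upper pair of slots, between which the spring catch sits, and let go so that it hangs loosely on its claws. Then press it down from above, without forcing it, until it is fully home and the catch has snapped over its catch bar. Leave everything else on the counter where it is.

Things in the scene. Friction and masses are not known exactly. Their poses are not given: they have to be found in the camera images.
- bracket: Loose steel shelf bracket, 163 x 120 x 90 mm, about 0.26 kg, standing upright on its arm. Origin: underside, middle of the back plate's rear face; +x out of that face, the way the claws point; z up. Back plate 5 mm thick (x -5 to 0), two legs (|y| 25 to 60, z 0 to 90), open between. Flat arm to x -150, 40 wide, 6 thick, nose 14 high. Mass centre near x -55.
- grip (a point): Place to grip the bracket from above, on its rib: bracket frame (-75, 0, 56) mm. The rib stands lengthwise on the arm, 12 mm thick (|y| under 6), x -140 to -30, its top at z 76. Axes as the bracket's.
- claws (a point): Middle point between the bracket's two claws, in the rear face at the height of the lips' lower ends: bracket frame (0, 0, 46) mm. Claws at y -45 and +45, each 10 mm wide: a neck (z 72 to 80, x 0 to 7), behind it a downturned lip (x 7 to 13, z 46 to 80). Axes as the bracket's.
- catch_bar (a point): Middle of the top of the catch bar, which crosses the gap between the bracket's legs: bracket frame (-2.5, 0, 60) mm; the bar is 6 mm high (z 54 to 60), x -5 to 0.
- flange (a point): Centre of the top of the bracket's flat press flange: bracket frame (-15, 0, 90) mm; the flange is 30 mm (x -30 to 0) by 70 mm (y). Press here, or nearer the back plate; farther out the bracket may bind.
- stand: Heavy fixed display stand, dark base 125 x 190 x 12 mm. Origin: counter level, in the plane of the uprights' front faces, middle of the base; the bracket comes from the -x side, axes parallel. Clamped on it, a frame of two uprights 34 mm wide, 90 mm between centres, tops at z 215. The frame's middle is up to 8 mm off along y, each time different and not reported: see it or feel for the slots.
- slots (a point): Stand frame (0, 0, 150) mm, at the lower edge of the upper slots; fixed to the base, so it does not show the frame's sideways offset. Each upright's face (x 0 to 5) has in its middle an upper slot (z 150 to 190, the one to use) and a lower one (z 85 to 125), 15 mm wide, 25 mm free behind. The claws enter with the bracket's origin at z 105 to 109, best 107, until its x is 0.
- home (a point): Where the bracket's origin is when fully home: stand frame (0, 0, 78) mm, plus the frame's sideways offset along y (not shown); claw necks then rest on the slots' lower edges and the lips are behind the faces, with 2 mm play in x. Lowered after entering, the bracket first hangs on the sloping catch, origin at z 90 to 98 in the stand frame.
- catch (a joint): Spring catch between the uprights: steel tongue 22 mm wide, 7 mm out of the front plane, sloping top (z 141.5 to 150.5), underside z 139.5. Value in m: 0 fully out, positive pushed back. The catch bar pushes it in on the way down and it snaps out above the bar at home. That takes some 8 to 20 N of press, more than the bracket's weight. Over 80 N between bracket and stand is forcing.
- terminal: Bystander: black card payment terminal 173 x 80 x 43 mm; origin at the centre of its underside.
- tag_box: Bystander: small card box 60 x 85 x 45 mm; origin at the centre of its underside.
- button_tin: Bystander: round tin, 70 mm across, 46 mm high; origin at the centre of its underside.
- keypad: Bystander: black numeric keypad 132 x 88 x 24 mm; origin at the centre of its underside.
- sanitizer_left: Bystander: hand gel pump bottle 76 x 62 x 170 mm; origin at the centre of its underside.

How it is judged:
By the outcome, as a careful person would: the job done as asked, in the order asked, and still so for the second after the job is handed in, with the robot touching nothing.
It also fails if it takes over 64 s, if anything falls off the work surface, if the arm or the gripper's body presses on something with over 40 N, if the wrist force passes 120 N, or if a joint passes its speed limit or range.

ROBOT

A 6-joint arm with a two-finger parallel gripper is mounted at the origin on a cart in front of the work surface, level with it; the furniture and walls round the work are solid. World frame = base frame: x ahead of the robot, y to its left, z up, the work surface at z = 0. Lengths are in m, angles in rad, forces in N, time in s.
With the tool pointing down it reaches from about 0.35 to 0.975 m from the base axis. Payload 4.9 kg.
Tool frame: the origin (TCP) lies at the very end of the fingers, on their centre line; the grasp point (between the pads) lies 19 mm behind it (pinch_z is the distance from the TCP to the grasp point, in m); z points along the fingers, y is the line along which they close (so a half turn about z gives the same grasp; the last joint's range is limited). The gripper opens to 85 mm and grips with 20 to 120 N. Pads are 22 mm wide; open, the fingers measure 114 mm over their backs; the gripper's body (76 mm by 85 mm) begins 54 mm behind the grasp point. The pads swing forward as they close: fully open they stand 13 mm farther back than shut.
Start: joints at [0.988, 0.053, 1.613, -0, 1.476, -0.119], TCP at [0.28, 0.559, 0.231] pointing down, gripper open.
Joint ranges: [-3.01, 3.01], [-1.01, 2.22], [0.06, 2.58], [-1.02, 4.17], [0.09, 2.62], [-3.14, 3.14]. Speed limits (rad/s): [2.57, 2.57, 3.14, 3.14, 3.14, 3.14].

INTERFACE

Orientations are given as a unit quaternion [w, x, y, z].
In Python, from plant import * gives the robot as it stands. The module is installed in compiled form; this text tells all that it offers.
- The arm moves only by the tool play_rows, never from a script. Its arguments are lists of equal length, an entry for each row: "linear": the shift along the world's x, y, z in m, a list of three; "turn": the turn about the world's z in degrees. A call has 1 to 8 rows; each row shifts and turns the commanded pose from where the row before left it; what a row does not reach is not made up. A row lasts 1/8 s, in which the tool goes at most 62.5 mm and 10.7 degrees, less where a joint would pass 70% of its speed; a pose out of reach is approached as far as the arm can. A call is refused whole if a number of a shift passes 0.0625 or a number of a turn 10.7, either way. A call with a gripper value outside its range is refused whole. "hand" is the finger opening in m, from 0 to 0.0854, set as the call begins (left out, the last holds). The fingers move at their own pace and stop on an object; the grip force is fixed at half the most. Time passes only in rows, so rows that do not move let the fingers close. It gives the time, the measured TCP pose, the force, the opening and the grip force at its end, in the units of the state.
- state(): the state, without advancing time (a new reading comes with each control period).
- grab_frame(name): name is "side" or "top" or "wrist"; returns the picture (400x640x3 uint8, red, green, blue); there is no depth.
- camera_info(name): a dict with "camera_matrix" (3x3 intrinsics, pixels), "distortion" ([k1, k2, p1, p2, k3] as OpenCV has them; the pictures are not rectified), "origin" and "attitude" of the camera in the world; the wrist camera has in their place "mount" (4x4, takes a point from camera to tool coordinates, whose origin is the TCP and whose axes are the flange's). Camera axes: x right, y down, z forward; pixel columns grow to the right and rows downward; lengths in m; the calibration is good to about 2 mm. A picture is of the moment at which its call begins: read the wrist's pose just before it. camera_info takes no time and is no camera call.
- job_done(): hands the job in; it is judged then, once.
Trained networks look in the newest picture that a camera, given by its name, has taken for a name from the list of things; names that differ only in an ending like _2 or _b are one class to them, and where a whole thing is asked for, a point or a joint stands for the part that bears it (a point fixed in the world has none). Each returns a list of dicts, best first, with "p" (0 to 1); they miss things now and then, are a little off and sometimes report something else, mostly with a low value. They report only what shows in the picture. A call takes as long as a camera call.
- trace(camera, thing): "region" (400x640 bool, what is visible of it) and "location" ([column, row] in pixels, amid what is visible of it).
The state is a dict: "time": time; "joint_pos": joint angles; "joint_vel": joint speeds; "joint_efforts": joint torques, N m; "tool_pos": TCP position; "tool_rot": TCP orientation; "contact_force": force on the tool from outside, world axes, zero at the start; "ft_torque": the same for the moment, N m; "gripper_width": opening from 0.0 (shut) to 1.0 (fully open); "grasp_force": force on a finger pad.
Only numpy, scipy, OpenCV 4.12 (cv2) and the standard library are available. Lean on these libraries where they do the work, as an engineer would, in place of code of your own. Each camera call takes 0.05 s, during which the arm holds its last target. There are 200 camera calls.

## Working session

There is one attempt and no reset: what is moved stays moved. The work goes in short steps, Python scripts to look and compute and a tool call to move; the robot and the scene stay as the last step left them, time stands still between calls to the robot, and variables do not carry over. Pictures are saved under pics/ and viewed, at most 10 in all, crops included, and the job is handed in when it is done.

Besides the shell and the picture viewer there is one more tool, called after "Request:" in YAML: its name, and indented under it one key for each argument. play_rows: Moves the arm, as the interface text tells. Its arguments: {"type":"object","properties":{"linear":{"type":"array","items":{"type":"array","items":{"type":"number"}}},"turn":{"type":"array","items":{"type":"number"}},"hand":{"type":"number"}},"required":["linear","turn"]}

```bash
mkdir -p pics; cat > h.py <<'E'
from plant import *
import numpy as np, cv2
from scipy.spatial.transform import Rotation as R
def rot(q): return R.from_quat([q[1],q[2],q[3],q[0]]).as_matrix()
def cam(n):
    c=camera_info(n);K=np.array(c["camera_matrix"]);d=np.array(c["distortion"])
    if "mount" in c:
        s=state();T=np.eye(4);T[:3,:3]=rot(s["tool_rot"]);T[:3,3]=s["tool_pos"];M=T@np.array(c["mount"])
    else:
        M=np.eye(4);a=np.array(c["attitude"]);M[:3,:3]=a if a.shape==(3,3) else rot(a);M[:3,3]=c["origin"]
    return K,d,M
def atz(C,uv,z):
    K,d,M=C;p=cv2.undistortPoints(np.array(uv,float).reshape(-1,1,2),K,d).reshape(-1,2)
    r=np.c_[p,np.ones(len(p))]@M[:3,:3].T
    return M[:3,3]+r*((z-M[2,3])/r[:,2])[:,None]
def proj(C,P):
    K,d,M=C;W=np.linalg.inv(M);return cv2.projectPoints(np.array(P,float).reshape(-1,3),cv2.Rodrigues(W[:3,:3])[0],W[:3,3],K,d)[0].reshape(-1,2)
def snap(n,f):
    C=cam(n);im=grab_frame(n);cv2.imwrite("pics/"+f,im[:,:,::-1]);return C,im
E
python3 - <<'E'
from h import *
print(state())
for n in("top","side"):
    C,im=snap(n,n+"0.png");print(n,C[2].round(3).tolist(),C[0].round(0).tolist())
    for t in("bracket","stand"):
        for r in trace(n,t)[:1]:
            ys,xs=np.where(r["region"]);print(t,r["p"],r["location"],xs.min(),xs.max(),ys.min(),ys.max())
print(camera_info("wrist")["mount"])
E
```

```text
{'time': 0.0, 'joint_pos': array([ 9.87998445e-01,  5.33431396e-02,  1.61430385e+00, -1.22041195e-05,
        1.47603566e+00, -1.18956528e-01]), 'joint_vel': array([0.00077153, 0.00083249, 0.00031679, 0.00079535, 0.00081972,
       0.00124371]), 'joint_efforts': array([-1.84864402e-04, -3.93715024e+01, -3.70163620e+01, -1.52499656e-04,
        7.28278115e-03, -5.42493879e-06]), 'tool_pos': array([0.27924184, 0.5584376 , 0.23006566]), 'tool_rot': array([-3.53483867e-04,  2.29846507e-01,  9.73226331e-01, -9.83413979e-04]), 'contact_force': array([0.97724987, 0.50067639, 0.44249631]), 'ft_torque': array([-0.01841007,  0.01709899,  0.00562448]), 'grasp_force': 0.0, 'gripper_width': 0.9984162325428376}
top [[0.002, -0.997, 0.073, 0.492], [-1.0, -0.002, -0.004, -0.012], [0.004, -0.073, -0.997, 1.277], [0.0, 0.0, 0.0, 1.0]] [[421.0, 0.0, 312.0], [0.0, 421.0, 198.0], [0.0, 0.0, 1.0]]
bracket 0.72 [263.9, 207.4] 241 284 190 247
stand 0.73 [375.5, 168.8] 343 416 145 194
side [[0.958, -0.188, 0.215, 0.282], [-0.285, -0.653, 0.701, -0.922], [0.008, -0.733, -0.68, 0.989], [0.0, 0.0, 0.0, 1.0]] [[488.0, 0.0, 318.0], [0.0, 488.0, 197.0], [0.0, 0.0, 1.0]]
stand 0.74 [382.0, 261.8] 354 416 195 302
[[-6.40687881e-04 -9.52869555e-01 -3.03379631e-01  7.83069173e-02]
 [ 9.99999418e-01 -8.74009946e-04  6.33298815e-04 -4.37833857e-05]
 [-8.68607975e-04 -3.03379048e-01  9.52869560e-01 -1.42871311e-01]
 [ 0.00000000e+00  0.00000000e+00  0.00000000e+00  1.00000000e+00]]
```

```bash
python3 - <<'E'
import cv2
a=cv2.imread("pics/top0.png");b=cv2.imread("pics/side0.png")
cv2.imwrite("pics/tc.png",cv2.resize(a[120:270,220:420],None,fx=4,fy=4,interpolation=2))
E
```

```text
(no output)
```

View pics/tc.png

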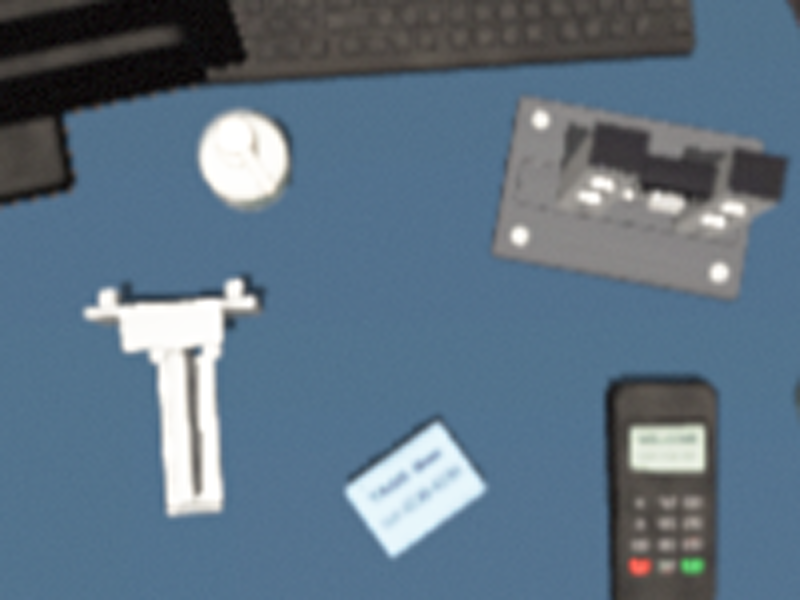

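View pics/side0.png

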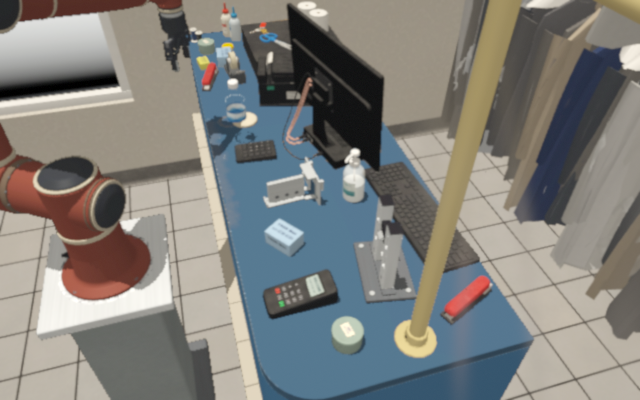

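The top crop shows the bracket with its back plate at crop (85–262, 310) and its nose at (195, 512), claws pointing up in the image (world +x). The stand base corners are at (522,97), (785,142), (740,298) and (495,252), with the front side towards the bottom. The side view shows the gel bottle behind and beside the bracket, and the terminal in front of the stand.

```bash
python3 - <<'E'
from h import *
C=cam("top")
f=lambda l:np.array(l,float)/4+[220,120]
def w(l,z): 
    p=atz(C,f(l),z)[:,:2]; return p
print("plate z90",w([(85,315),(262,305)],.09).round(4))
print("nose z14",w([(168,513),(222,511)],.014).round(4))
print("flange",w([(118,308),(222,302),(222,348),(125,352)],.09).round(4))
b=w([(522,97),(785,142),(740,298),(495,252)],.012);print("base",b.round(4))
for i in range(4):
    e=b[(i+1)%4]-b[i];print(np.linalg.norm(e),np.degrees(np.arctan2(e[1],e[0])))
print("upright tops z215",w([(593,165),(648,170),(732,195),(785,203)],.215).round(4))
print("bottle",w([(245,160)],.15),"terminal",w([(610,385),(718,385)],.04),"tag",w([(440,418),(345,490),(395,555),(487,487)],.045))
E
```

```text
plate z90 [[0.5761 0.1819]
 [0.5835 0.0567]]
nose z14 [[0.4335 0.1303]
 [0.4351 0.09  ]]
flange [[0.5811 0.1586]
 [0.5856 0.085 ]
 [0.553  0.0847]
 [0.55   0.1532]]
base [[ 0.7489 -0.1357]
 [ 0.7153 -0.3367]
 [ 0.5957 -0.3002]
 [ 0.6301 -0.1146]]
0.20388035761737108 -99.48876254511096
0.125038220554818 163.01621571225522
0.18882664686257586 79.509007734767
0.12067333439765 -10.071539675267154
upright tops z215 [[ 0.664  -0.1609]
 [ 0.6609 -0.1961]
 [ 0.6451 -0.2499]
 [ 0.6401 -0.2839]]
bottle [[0.67715589 0.06538212]] terminal [[ 0.52896019 -0.19669452]
 [ 0.52905567 -0.27663824]] tag [[ 0.50449712 -0.07126388]
 [ 0.45197566 -0.00201967]
 [ 0.40494765 -0.03849777]
 [ 0.45431588 -0.10551717]]
```

```bash
python3 - <<'E'
from h import *
print(atz(cam("side"),[(415,340),(232,120),(345,155),(353,200)],0).round(3))
E
```

```text
[[ 0.67  -0.418 -0.   ]
 [ 0.415  0.573  0.   ]
 [ 0.739  0.27  -0.   ]
 [ 0.691  0.058  0.   ]]
```

View pics/top0.png

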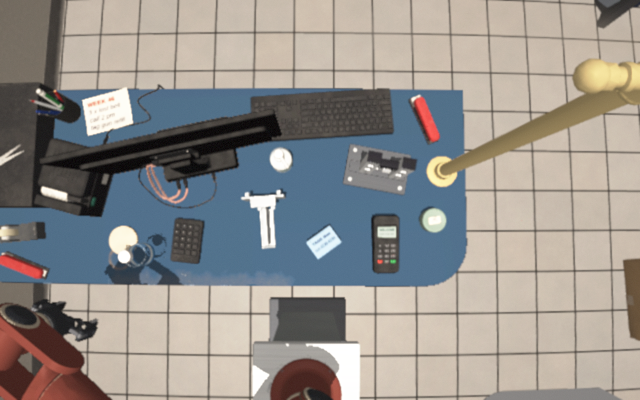

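The top view shows a clear lane: headset stand at (125,245), keypad (187,240), bracket (265,215), stand (378,168), and pole base (440,170), which is clear of the work area. I move to above the grip.

Request:
play_rows:
  linear:
    - [0,-0.06,0.0]
    - [0.01,-0.06,0]
    - [0.02,-0.055,0]
    - [0.03,-0.05,0]
    - [0.04,-0.045,0]
    - [0.04,-0.045,0]
    - [0.04,-0.045,0]
    - [0.035,-0.04,0]
  turn: [0,0,5,5,5,5,5,5]

```text
time: 1.3
tool_pos: [0.4957, 0.1571, 0.2315]
tool_rot: [0.0, -0.031, 1.0, 0.0]
contact_force: [1.2, 1.1, 0.2]
gripper_width: 1.001
grasp_force: 0.0
```

Request:
play_rows:
  linear:
    - [0.01,-0.043,0]
    - [0,0,0]
    - [0,0,0]
  turn: [0,0,0]

```text
time: 1.68
tool_pos: [0.5044, 0.1163, 0.2312]
tool_rot: [-0.0, -0.03, 1.0, 0.0]
contact_force: [-0.1, -0.2, -0.3]
gripper_width: 1.005
grasp_force: 0.0
```

```bash
python3 - <<'E'
from h import *
C,im=snap("wrist","w1.png")
s=state();print(s["time"],s["tool_pos"],np.degrees(np.arctan2(*rot(s["tool_rot"])[[1,0],1])))
for t in("grip","flange","catch_bar"):
    for r in trace("wrist",t)[:1]: print(t,r["p"],r["location"])
yaw=np.radians(3.4);o=np.array([.580,.119,0]);Rz=R.from_euler('z',yaw).as_matrix()
P=lambda l:(o+np.array(l)/1000@Rz.T)
for p in proj(C,P([(0,-35,90),(0,35,90),(-30,-35,90),(-30,35,90),(-140,0,76),(-30,0,76)])): cv2.drawMarker(im,tuple(int(v) for v in p),(255,0,0),0,10)
cv2.imwrite("pics/w1m.png",im[:,:,::-1])
E
```

```text
1.725 [0.50423915 0.11677719 0.23127572] 93.47378558270557
grip 0.58 [321.6, 228.3]
flange 0.61 [321.0, 227.6]
catch_bar 0.97 [321.3, 228.2]
```

View pics/w1m.png

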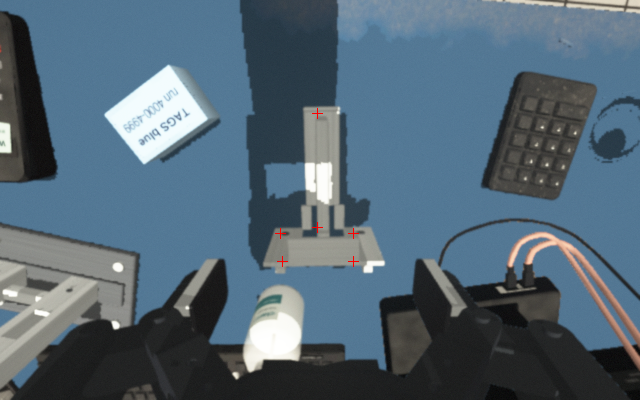

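```bash
python3 - <<'E'
import cv2
a=cv2.imread("pics/w1.png");cv2.imwrite("pics/w1c.png",cv2.resize(a[95:285,240:400],None,fx=3.1,fy=3.1,interpolation=2))
E
```

```text
(no output)
```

View pics/w1c.png

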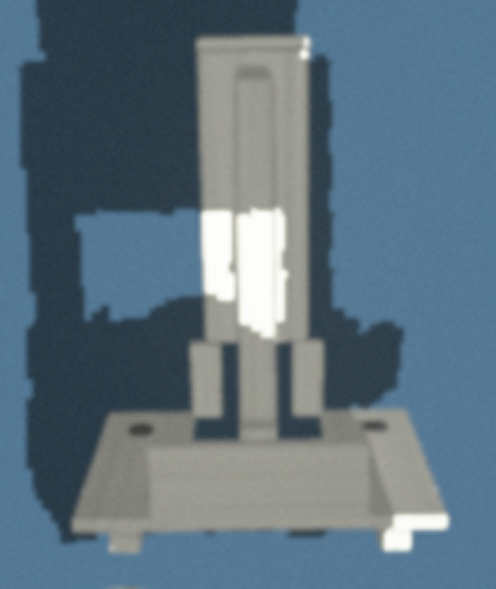

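The crop shows the flange's near corners at (150,447)/(368,447), the plate's rear top corners at (72,530)/(447,527), the claw ends at (125,552)/(398,550) and the nose top at (195,38)/(310,38).

```bash
python3 - <<'E'
from h import *
from scipy.optimize import least_squares
C=cam("wrist")
px=np.array([(150,447),(368,447),(72,530),(447,527),(125,552),(398,550),(195,38),(310,38)])/3.1+[240,95]
B=np.array([(-30,-35,90),(-30,35,90),(0,-60,90),(0,60,90),(13,-45,80),(13,45,80),(-150,-20,14),(-150,20,14)])/1000.
f=lambda p:(proj(C,B@R.from_euler('z',p[2]).as_matrix().T+[p[0],p[1],0])-px).ravel()
r=least_squares(f,[.58,.119,.06]);p=r.x;print(p,np.degrees(p[2]),r.fun.round(1))
print("grip",p[:2]-.075*np.array([np.cos(p[2]),np.sin(p[2])]))
# stand fronts in wrist/top for later
E
```

```text
[0.58532942 0.12647728 0.07407448] 4.244155045285674 [-1.1 -0.   1.2 -0.9  0.2  1.1  0.2  0.6  0.   0.2 -1.  -0.2  0.2 -0.1
  0.3 -0.6]
grip [0.51053509 0.12092677]
```

Request:
play_rows:
  linear:
    - [0.006,0.004,-0.03]
    - [0,0,-0.05]
    - [0,0,-0.05]
    - [0,0,-0.04]
    - [0,0,-0.024]
    - [0,0,0]
    - [0,0,0]
  turn: [0.7,0,0,0,0,0,0]

```text
time: 2.75
tool_pos: [0.5115, 0.1205, 0.0386]
tool_rot: [0.001, -0.036, 0.999, 0.0]
contact_force: [-0.1, -0.4, 0.6]
gripper_width: 0.999
grasp_force: 0.0
```

Request:
play_rows:
  linear:
    - [0,0,0]
    - [0,0,0]
    - [0,0,0]
    - [0,0,0]
    - [0,0,0]
    - [0,0,0]
    - [0,0,0]
    - [0,0,0]
  turn: [0,0,0,0,0,0,0,0]
  hand: 0.0

```text
time: 3.75
tool_pos: [0.5107, 0.1199, 0.0375]
tool_rot: [0.0, -0.036, 0.999, -0.0]
contact_force: [-1.1, -0.8, 3.6]
gripper_width: 0.128
grasp_force: 58.9
```

Request:
play_rows:
  linear:
    - [0,0,0.01]
    - [0,0,0.04]
    - [0,0,0.06]
    - [0,0,0.06]
    - [0,-0.01,0.06]
    - [0,-0.04,0.02]
    - [0,-0.05,0]
    - [0,-0.05,0]
  turn: [0,0,0,0,0,-4,-5,-5]

```text
time: 4.75
tool_pos: [0.5101, -0.0311, 0.2875]
tool_rot: [0.0, 0.087, 0.996, 0.0]
contact_force: [-0.7, 0.2, -2.5]
gripper_width: 0.134
grasp_force: 58.8
```

Request:
play_rows:
  linear:
    - [0,-0.04,0]
    - [0,-0.02,0]
    - [0,0,0]
    - [0,0,0]
  turn: [0,0,0,0]

```text
time: 5.25
tool_pos: [0.5105, -0.089, 0.2871]
tool_rot: [-0.0, 0.086, 0.996, 0.0]
contact_force: [-0.3, -0.0, -2.6]
gripper_width: 0.134
grasp_force: 58.9
```

```bash
python3 - <<'E'
from h import *
C,im=snap("wrist","w2.png")
s=state();print(s["time"],s["tool_pos"],np.degrees(np.arctan2(*rot(s["tool_rot"])[[1,0],1])),s["contact_force"],s["gripper_width"],C[0][0,0])
E
```

```text
5.3 [ 0.51058393 -0.08890671  0.2871765 ] 80.21099599660467 [ 0.88134176  0.00540247 -1.62730815] 0.13237460566187248 322.10542712902844
```

View pics/w2.png

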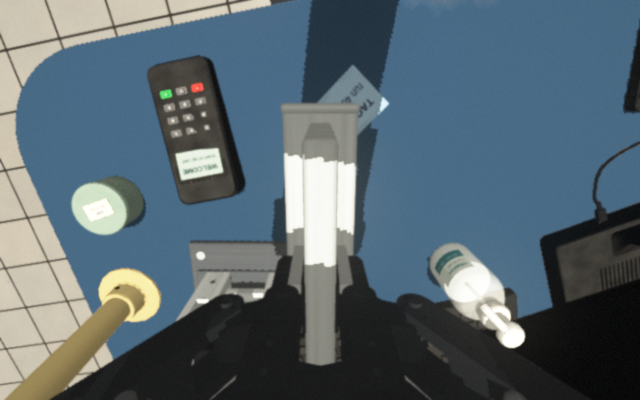

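The stand's left upright shows at (205,285), but the gripper hides the rest. I shift so the stand moves left and up in the view.

Request:
play_rows:
  linear:
    - [0.02,0.03,0]
    - [0.02,0.03,0]
    - [0,0,0]
    - [0,0,0]
  turn: [0,0,0,0]

```text
time: 5.8
tool_pos: [0.5504, -0.0294, 0.2872]
tool_rot: [-0.0, 0.085, 0.996, -0.0]
contact_force: [0.4, -0.2, -2.4]
gripper_width: 0.135
grasp_force: 59.4
```

```bash
python3 - <<'E'
from h import *
C,im=snap("wrist","w3.png")
s=state();print(s["time"],s["tool_pos"]);np.savez("w3.npz",K=C[0],d=C[1],M=C[2])
cv2.imwrite("pics/w3c.png",cv2.resize(im[150:350,60:320,::-1],None,fx=3,fy=3,interpolation=2))
E
```

```text
5.85 [ 0.55026386 -0.02985509  0.28722867]
```

View pics/w3c.png

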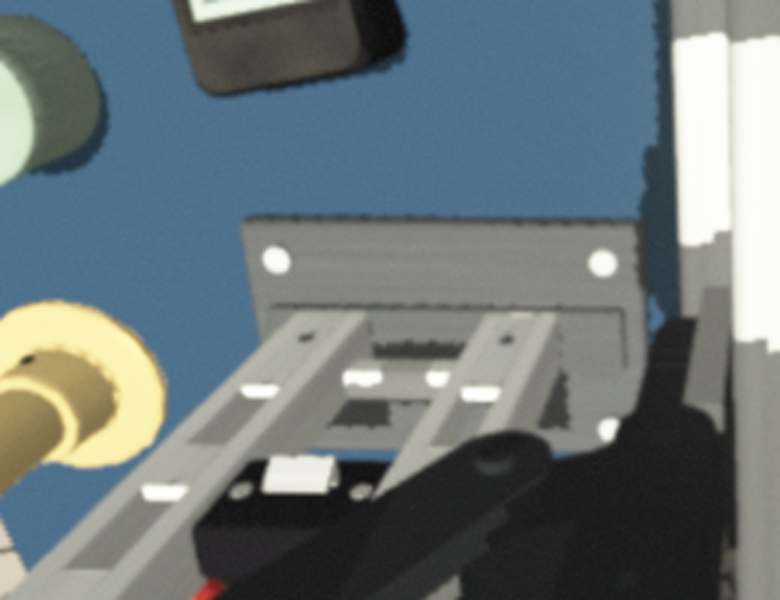

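The crop shows the front base corners at (243,218)/(640,220), the −y upright's upper slot sill at (143–188, 485), its lower sill at (241–281, 385), and the +y upright's lower sill at (461–500, 388).

```bash
python3 - <<'E'
from h import *
from scipy.optimize import least_squares
z=np.load("w3.npz");C=(z["K"],z["d"],z["M"])
px=np.array([(243,218),(640,220),(143,484),(188,486),(241,384),(281,386),(461,388),(500,389),(298,312),(490,314)])/3.+[60,150]
def B(d,xf):return np.array([(xf,-95,12),(xf,95,12),(0,-52.5+d,150),(0,-37.5+d,150),(0,-52.5+d,85),(0,-37.5+d,85),(0,37.5+d,85),(0,52.5+d,85),(0,-62+d,12),(0,28+d,12)])/1000.
def W(p,b): return b@R.from_euler('z',p[2]).as_matrix().T+[p[0],p[1],0]
f=lambda p:(proj(C,W(p,B(p[3]*1e3,p[4]*1e3)))-px).ravel()
r=least_squares(f,[.65,-.21,-.17,0,-.04]);p=r.x;print(p.round(4),np.degrees(p[2]),r.fun.round(1))
print("frame mid",W(p,np.array([[0,p[3],0]])).round(4))
im=cv2.imread("pics/w3.png")
# bracket in tool: check nose
s=state();print(s["tool_pos"],np.degrees(np.arctan2(*rot(s["tool_rot"])[[1,0],1]))-90)
for r in trace("wrist","bracket")[:1]: print(r["p"],r["location"])
E
```

```text
[ 0.6552 -0.2076 -0.1807 -0.0091 -0.045 ] -10.351422199136602 [-1.7 -0.2  1.6  0.4  0.1  1.1 -0.5  0.7  0.4  0.9 -0.8  0.4  0.2  0.4
 -0.5  0.2  1.5 -2.3 -0.2 -2.3]
frame mid [[ 0.6536 -0.2166  0.    ]]
[ 0.55026386 -0.02985509  0.28722867] -9.83862708042868
0.76 [319.5, 197.5]
```

Request:
play_rows:
  linear:
    - [-0.005,-0.03,0]
    - [0,-0.045,0]
    - [0,-0.045,0]
    - [0,-0.035,-0.02]
    - [0,-0.012,-0.05]
    - [0,0,-0.045]
    - [0,0,-0.0275]
    - [0,0,0]
  turn: [-0.5,0,0,0,0,0,0,0]

```text
time: 6.9
tool_pos: [0.5432, -0.1967, 0.1417]
tool_rot: [-0.003, 0.091, 0.996, 0.001]
contact_force: [0.5, -0.2, -2.3]
gripper_width: 0.134
grasp_force: 59.3
```

Request:
play_rows:
  linear:
    - [0,0,0]
    - [0,0,0]
  turn: [0,0]

```text
time: 7.15
tool_pos: [0.5468, -0.1977, 0.1474]
tool_rot: [0.002, 0.09, 0.996, -0.001]
contact_force: [-0.6, -0.8, -2.4]
gripper_width: 0.135
grasp_force: 59.4
```

```bash
python3 - <<'E'
from h import *
s=state();print(s["time"],s["tool_pos"],np.degrees(np.arctan2(*rot(s["tool_rot"])[[1,0],1]))-90,s["contact_force"])
Ct,a=snap("top","t4.png");Cs,b=snap("side","s4.png")
m=np.array([.6536,-.2166]);u=np.array([.9837,-.1797]);t=np.array([.1797,.9837])
o=np.array(s["tool_pos"][:2])+.075*u; print("gap",(m-o)@u,"lat",(m-o)@t)
def mk(C,im):
    im=im.copy()
    for c,col in((o,(255,0,0)),):
        for y in(-.06,.06,-.035,.035):
            p=proj(C,[[*(c+y*t),s["tool_pos"][2]-.0375+.09]])[0];im[int(round(p[1])),int(round(p[0]))]=col
    for y in(-.0525,-.0375,.0375,.0525):
        for z in(.15,.19):
            p=proj(C,[[*(m+y*t),z]])[0];im[int(round(p[1])),int(round(p[0]))]=(0,255,0)
    return im[:,:,::-1]
A=cv2.resize(mk(Ct,a)[130:210,335:425],(600,533),interpolation=0)
Bb=cv2.resize(mk(Cs,b)[190:310,330:430],(500,600),interpolation=0)
cv2.imwrite("pics/m4.png",cv2.resize(np.hstack([A,Bb[:533]]),(800,388)))
E
```

```text
7.15 [ 0.54680397 -0.19774501  0.14735749] -10.377845969187973 [-0.62057967 -0.84380968 -2.43950979]
gap 0.0334466616418879 lat 0.0006435881890279922
```

View pics/m4.png

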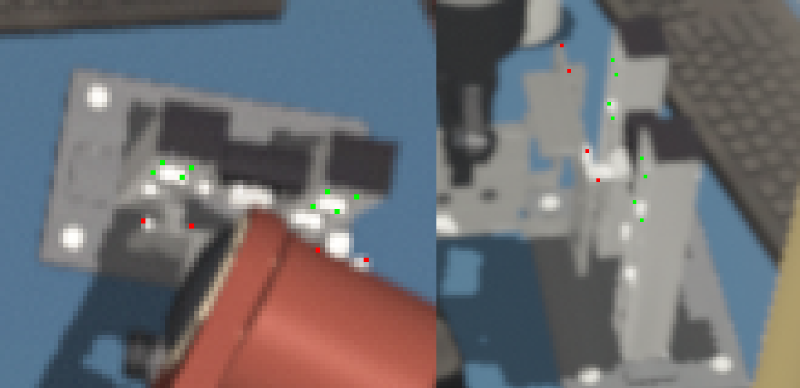

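Overlay check: the green slot points fall on the bright sills and the red bracket points on the bracket's top corners in both views, so the alignment looks good. Now advance.

Request:
play_rows:
  linear:
    - [0.004,-0.0007,0]
    - [0.005,-0.0009,0]
    - [0.005,-0.0009,0]
    - [0,0,0]
    - [0,0,0]
    - [0,0,0]
  turn: [0,0,0,0,0,0]

```text
time: 8.0
tool_pos: [0.5594, -0.1995, 0.1447]
tool_rot: [-0.0, 0.09, 0.996, 0.0]
contact_force: [0.2, -0.0, -2.5]
gripper_width: 0.13
grasp_force: 59.4
```

```bash
cat > st.py <<'E'
from h import *
s=state();m=np.array([.6536,-.2166]);u=np.array([.9837,-.1797]);t=np.array([.1797,.9837])
o=np.array(s["tool_pos"][:2])+.075*u
print(s["time"],"gap",(m-o)@u,"lat",(m-o)@t,"z",s["tool_pos"][2]-.0375,np.degrees(np.arctan2(*rot(s["tool_rot"])[[1,0],1]))-90,s["contact_force"],s["ft_torque"])
E
python3 st.py
```

```text
8.0 gap 0.0206967112494378 lat 0.00011974949532958503 z 0.10719590509469376 -10.377060609440704 [ 0.24404396 -0.04045911 -2.4735242 ] [ 0.01700521  0.05317473 -0.03492346]
```

Request:
play_rows:
  linear:
    - [0.003,-0.0005,0]
    - [0.003,-0.0005,0]
    - [0.003,-0.0006,0]
    - [0.003,-0.0006,0]
    - [0,0,0]
    - [0,0,0]
  turn: [0,0,0,0,0,0]

```text
time: 8.75
tool_pos: [0.5715, -0.2017, 0.1447]
tool_rot: [-0.0, 0.09, 0.996, 0.0]
contact_force: [1.1, -0.5, -2.2]
gripper_width: 0.135
grasp_force: 59.4
```

```bash
python3 st.py
```

```text
8.75 gap 0.008390670008219824 lat 0.00010389007109030822 z 0.10723551871670484 -10.37065583845002 [ 1.11941919 -0.51815982 -2.21928852] [ 0.02660049  0.04593178 -0.01128808]
```

Request:
play_rows:
  linear:
    - [0.002,-0.0004,0]
    - [0.002,-0.0004,0]
    - [0.002,-0.0003,0]
    - [0,0,0]
  turn: [0,0,0,0]

```text
time: 9.25
tool_pos: [0.5777, -0.2029, 0.1448]
tool_rot: [0.0, 0.09, 0.996, -0.0]
contact_force: [0.5, -0.7, -2.5]
gripper_width: 0.131
grasp_force: 59.4
```

Request:
play_rows:
  linear:
    - [0.001,-0.0002,0]
    - [0.001,-0.0002,0]
    - [0,0,0]
    - [0,0,0]
  turn: [0,0,0,0]

```text
time: 9.75
tool_pos: [0.5795, -0.2032, 0.1447]
tool_rot: [-0.0, 0.09, 0.996, 0.0]
contact_force: [-0.8, 0.1, -2.0]
gripper_width: 0.134
grasp_force: 59.5
```

```bash
python3 st.py
```

```text
9.75 gap 0.00032686745548557927 lat 0.00013109587133889835 z 0.10723674825140075 -10.376942295215002 [-0.779734    0.1454804  -1.95759756] [ 0.09260586  0.07765761 -0.02163001]
```

Request:
play_rows:
  linear:
    - [0.001,-0.0002,0]
    - [0,0,0]
    - [0,0,0]
  turn: [0,0,0]

```text
time: 10.12
tool_pos: [0.5795, -0.2032, 0.1447]
tool_rot: [-0.002, 0.09, 0.996, 0.0]
contact_force: [-7.1, 1.4, 0.6]
gripper_width: 0.132
grasp_force: 59.9
```

Request:
play_rows:
  linear:
    - [0.001,-0.0002,0]
    - [0,0,0]
    - [0,0,0]
  turn: [0,0,0]

```text
time: 10.5
tool_pos: [0.5794, -0.2032, 0.1447]
tool_rot: [-0.003, 0.09, 0.996, 0.0]
contact_force: [-11.1, 2.1, 2.5]
gripper_width: 0.129
grasp_force: 60.3
```

Request:
play_rows:
  linear:
    - [-0.003,0.0005,0]
    - [0,0,-0.002]
    - [0,0,-0.003]
    - [0,0,-0.003]
    - [0,0,0]
    - [0,0,0]
  turn: [0,0,0,0,0,0]

```text
time: 11.25
tool_pos: [0.5787, -0.2032, 0.1367]
tool_rot: [-0.0, 0.09, 0.996, -0.0]
contact_force: [0.4, 0.1, -1.6]
gripper_width: 0.13
grasp_force: 59.4
```

```bash
python3 st.py
```

```text
11.25 gap 0.0011448357215253133 lat 0.00024982029646971135 z 0.09924835381392097 -10.372272920106099 [ 0.44089494  0.10241912 -1.5839939 ] [-0.02980492  0.04105439  0.05593799]
```

Request:
play_rows:
  linear:
    - [0,0,-0.0015]
    - [0,0,-0.0015]
    - [0,0,0]
    - [0,0,0]
  turn: [0,0,0,0]

```text
time: 11.75
tool_pos: [0.5786, -0.2031, 0.1338]
tool_rot: [0.0, 0.09, 0.996, -0.0]
contact_force: [-0.1, 0.8, -2.4]
gripper_width: 0.131
grasp_force: 59.4
```

Request:
play_rows:
  linear:
    - [0,0,-0.001]
    - [0,0,0]
    - [0,0,0]
  turn: [0,0,0]

```text
time: 12.12
tool_pos: [0.5785, -0.2031, 0.1328]
tool_rot: [-0.0, 0.09, 0.996, 0.0]
contact_force: [-0.3, -0.4, -2.5]
gripper_width: 0.137
grasp_force: 59.4
```

```bash
python3 st.py
```

```text
12.125 gap 0.0012610983038674635 lat 0.00025688566788537053 z 0.09528803180148449 -10.375798700335366 [-0.31397328 -0.44619242 -2.49968194] [-0.0240576   0.04244703  0.01363867]
```

Request:
play_rows:
  linear:
    - [0,0,-0.001]
    - [0,0,-0.0005]
    - [0,0,0]
    - [0,0,0]
  turn: [0,0,0,0]

```text
time: 12.62
tool_pos: [0.5788, -0.2033, 0.132]
tool_rot: [0.0, 0.09, 0.996, -0.0]
contact_force: [-2.9, 0.4, 3.4]
gripper_width: 0.133
grasp_force: 60.3
```

Request:
play_rows:
  linear:
    - [0,0,-0.001]
    - [0,0,0]
    - [0,0,0]
  turn: [0,0,0]

```text
time: 13.0
tool_pos: [0.579, -0.2033, 0.1317]
tool_rot: [0.001, 0.09, 0.996, -0.0]
contact_force: [-6.1, 2.5, 6.0]
gripper_width: 0.13
grasp_force: 60.9
```

Request:
play_rows:
  linear:
    - [0,0,0.0008]
    - [0,0,0]
  turn: [0,0]

```text
time: 13.25
tool_pos: [0.579, -0.2033, 0.1318]
tool_rot: [0.001, 0.09, 0.996, -0.0]
contact_force: [-4.8, 2.5, 5.6]
gripper_width: 0.128
grasp_force: 60.6
```

Request:
play_rows:
  linear:
    - [0,0,0]
    - [0,0,0]
    - [0,0,0]
    - [0,0,0]
    - [0,0,0]
    - [0,0,0]
  turn: [0,0,0,0,0,0]
  hand: 0.05

```text
time: 14.0
tool_pos: [0.5786, -0.2031, 0.1311]
tool_rot: [0.0, 0.09, 0.996, -0.0]
contact_force: [-0.2, 0.7, 1.5]
gripper_width: 0.584
grasp_force: 0.0
```

Request:
play_rows:
  linear:
    - [0,0,0.02]
    - [0,0,0.04]
    - [0,0,0.05]
    - [0,0,0.04]
    - [-0.03,0.0,0.02]
    - [0,0,0]
    - [0,0,0]
  turn: [0,0,0,0,0,0,0]

```text
time: 14.88
tool_pos: [0.5487, -0.2031, 0.3014]
tool_rot: [0.0, 0.09, 0.996, -0.0]
contact_force: [0.4, -0.3, -0.8]
gripper_width: 0.583
grasp_force: 0.0
```

```bash
python3 - <<'E'
from h import *
s=state();print(s["time"],s["tool_pos"],s["contact_force"])
C,w=snap("wrist","w5.png");_,b=snap("side","s5.png")
w=w[:,:,::-1];b=cv2.resize(b[190:310,330:430,::-1],(333,400),interpolation=2)
cv2.imwrite("pics/m5.png",cv2.resize(np.hstack([w[:,120:520],b]),(800,436)))
E
```

```text
14.875 [ 0.54869189 -0.20309116  0.30144313] [ 0.37472441 -0.29800257 -0.84886232]
```

View pics/m5.png

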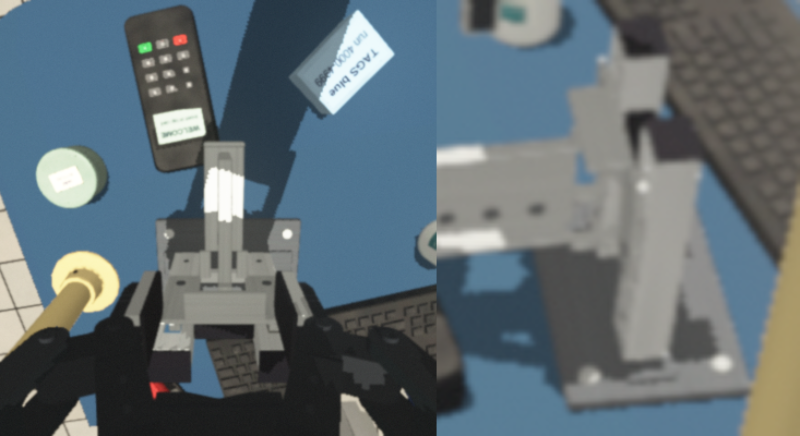

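The bracket hangs on its claws at the stand, level, and the gripper is clear. Next I close the fingers and go above the flange.

Request:
play_rows:
  linear:
    - [0.02,-0.002,0]
    - [0.03,-0.004,0]
    - [0.03,-0.004,0]
    - [0.009,-0.001,0]
    - [0,0,0]
    - [0,0,0]
    - [0,0,0]
  turn: [0,0,0,0,0,0,0]
  hand: 0.0

```text
time: 15.85
tool_pos: [0.637, -0.2141, 0.3014]
tool_rot: [0.0, 0.091, 0.996, -0.0]
contact_force: [-1.4, -0.2, -0.6]
gripper_width: 0.003
grasp_force: 0.0
```

Request:
play_rows:
  linear:
    - [0,0,-0.03]
    - [0,0,-0.04]
    - [0,0,-0.025]
    - [0,0,-0.006]
    - [0,0,0]
    - [0,0,0]
  turn: [0,0,0,0,0,0]

```text
time: 16.6
tool_pos: [0.6384, -0.2146, 0.2024]
tool_rot: [0.002, 0.09, 0.996, -0.001]
contact_force: [-0.3, -0.2, -0.2]
gripper_width: -0.001
grasp_force: 0.0
```

```bash
python3 st.py
```

```text
16.6 gap -0.059693479962524144 lat 0.0007140863728694744 z 0.16486563722440412 -10.375387641244046 [-0.34243463 -0.19249199 -0.15798036] [-0.0280302   0.0037799  -0.00152311]
```

Request:
play_rows:
  linear:
    - [0,0,-0.005]
    - [0,0,-0.005]
    - [0,0,-0.004]
    - [0,0,-0.002]
    - [0,0,-0.002]
    - [0,0,0]
  turn: [0,0,0,0,0,0]

```text
time: 17.35
tool_pos: [0.6376, -0.2142, 0.1829]
tool_rot: [0.0, 0.09, 0.996, -0.0]
contact_force: [-2.2, 0.3, 3.8]
gripper_width: -0.003
grasp_force: 2.0
```

Request:
play_rows:
  linear:
    - [0,0,-0.001]
    - [0,0,-0.001]
    - [0,0,0]
  turn: [0,0,0]

```text
time: 17.73
tool_pos: [0.6377, -0.2144, 0.1822]
tool_rot: [0.0, 0.09, 0.996, -0.0]
contact_force: [-4.5, 0.9, 8.9]
gripper_width: 0.002
grasp_force: 4.2
```

Request:
play_rows:
  linear:
    - [0,0,-0.001]
    - [0,0,-0.001]
    - [0,0,-0.001]
    - [0,0,0]
  turn: [0,0,0,0]

```text
time: 18.23
tool_pos: [0.638, -0.2146, 0.18]
tool_rot: [0.001, 0.09, 0.996, -0.001]
contact_force: [-5.1, 1.4, 10.3]
gripper_width: 0.0
grasp_force: 5.1
```

Request:
play_rows:
  linear:
    - [0,0,-0.001]
    - [0,0,-0.001]
    - [0,0,-0.001]
    - [0,0,0]
  turn: [0,0,0,0]

```text
time: 18.73
tool_pos: [0.6383, -0.2148, 0.178]
tool_rot: [0.001, 0.09, 0.996, -0.001]
contact_force: [-5.1, 2.0, 12.8]
gripper_width: -0.001
grasp_force: 6.4
```

Moving steadily; continue.

Request:
play_rows:
  linear:
    - [0,0,-0.001]
    - [0,0,-0.001]
    - [0,0,-0.001]
    - [0,0,-0.001]
    - [0,0,0]
  turn: [0,0,0,0,0]

```text
time: 19.35
tool_pos: [0.6399, -0.2151, 0.1741]
tool_rot: [0.004, 0.09, 0.996, -0.001]
contact_force: [0.3, -0.2, 7.8]
gripper_width: 0.002
grasp_force: 4.3
```

Request:
play_rows:
  linear:
    - [0,0,-0.001]
    - [0,0,-0.001]
    - [0,0,-0.001]
    - [0,0,-0.001]
    - [0,0,0]
  turn: [0,0,0,0,0]

```text
time: 19.98
tool_pos: [0.6388, -0.2147, 0.1676]
tool_rot: [0.002, 0.09, 0.996, -0.001]
contact_force: [1.6, 0.0, 5.2]
gripper_width: 0.001
grasp_force: 2.3
```

Request:
play_rows:
  linear:
    - [0,0,-0.001]
    - [0,0,-0.001]
    - [0,0,0]
    - [0,0,0]
  turn: [0,0,0,0]

```text
time: 20.48
tool_pos: [0.6389, -0.2147, 0.1675]
tool_rot: [0.002, 0.09, 0.996, -0.001]
contact_force: [-2.5, 0.4, 12.4]
gripper_width: -0.004
grasp_force: 5.8
```

Request:
play_rows:
  linear:
    - [0,0,-0.001]
    - [0,0,-0.001]
    - [0,0,0]
    - [0,0,0]
  turn: [0,0,0,0]

```text
time: 20.98
tool_pos: [0.6389, -0.2147, 0.1674]
tool_rot: [0.002, 0.09, 0.996, -0.001]
contact_force: [-6.1, 1.8, 16.9]
gripper_width: -0.001
grasp_force: 8.9
```

Hard stop at the home height. I retreat and look.

Request:
play_rows:
  linear:
    - [0,0,0.01]
    - [0,0,0.03]
    - [0,0,0.05]
    - [-0.02,0,0.05]
    - [-0.06,0.0,0.02]
    - [-0.05,0.05,0]
    - [0,0.06,0]
    - [0,0.05,0]
  turn: [0,0,0,0,0,0,0,0]

```text
time: 21.98
tool_pos: [0.5131, -0.0584, 0.3211]
tool_rot: [-0.0, 0.091, 0.996, 0.0]
contact_force: [0.4, -0.0, 0.3]
gripper_width: 0.004
grasp_force: 0.0
```

Request:
play_rows:
  linear:
    - [0,0,0]
    - [0,0,0]
  turn: [0,0]

```text
time: 22.22
tool_pos: [0.514, -0.0602, 0.3211]
tool_rot: [-0.001, 0.09, 0.996, -0.0]
contact_force: [0.7, -0.6, 0.5]
gripper_width: -0.002
grasp_force: 0.0
```

```bash
python3 - <<'E'
from h import *
s=state();print(s["time"],s["tool_pos"],s["contact_force"])
Ct,a=snap("top","t6.png");Cs,b=snap("side","s6.png");_,w=snap("wrist","w6.png")
u=np.array([.9837,-.1797]);t=np.array([.1797,.9837]);o=np.array([.6533,-.2167])
def mk(C,im):
    im=im.copy()
    for x,y,z in((0,-60,90),(0,60,90),(-30,-35,90),(-150,-20,14),(-30,35,90),(-150,20,14)):
        p=proj(C,[[*(o+x/1e3*u+y/1e3*t),.078+z/1e3]])[0];im[int(round(p[1])),int(round(p[0]))]=(255,0,0)
    return im[:,:,::-1]
A=cv2.resize(mk(Ct,a)[130:230,335:425],(360,400),interpolation=0)
B=cv2.resize(mk(Cs,b)[190:310,310:430],(400,400),interpolation=0)
cv2.imwrite("pics/m6.png",np.hstack([A,B]))
E
```

```text
22.225 [ 0.51396914 -0.06015352  0.32114466] [ 0.74626312 -0.55447764  0.46991302]
```

View pics/m6.png

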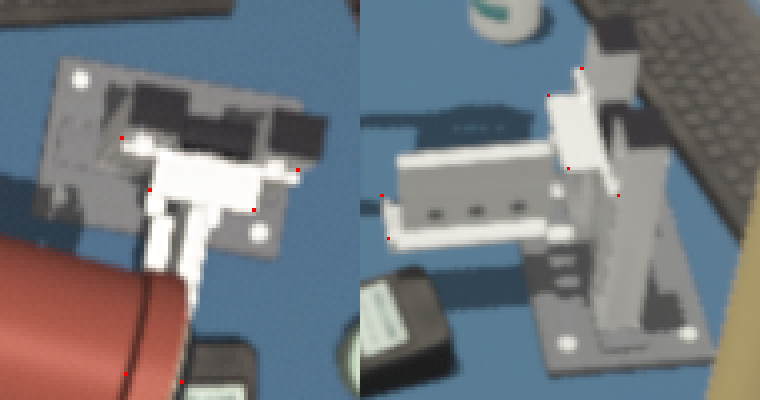

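The overlay of the predicted home pose sits on the bracket's corners in both views, for example the flange at (548,95)/(568,168) and the nose at (383,196). The bracket is home and level, and nothing else has moved.

```bash
python3 -c "
from plant import *
print(job_done())"
```

```text
the job is handed in; nothing more can be done
None
```

The bracket hangs in the upper slots and is pressed fully home. It came to a hard stop at the home height with about 17 N of press, and the force dropped on the way down as the catch would when it snaps, though I could not see the catch itself. I saw nothing else moved, and the job was handed in at about 22 s with the arm clear.

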